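# Portion glass rods with a counting feeder into a tote

## Robot

A 6-joint arm with a two-finger parallel gripper is mounted at the origin on a cart in front of the work surface, level with it; the furniture and walls round the work are solid. World frame = base frame: x ahead of the robot, y to its left, z up, the work surface at z = 0. Lengths are in m, angles in rad, forces in N, time in s.
With the tool pointing down it reaches from about 0.275 to 0.825 m from the base axis. Payload 4.9 kg.
Tool frame: the origin (TCP) lies midway between the tips of the shut fingers; the grasp point (between the pads) lies 19 mm behind it (grip_point_offset is the distance from the TCP to the grasp point, in m); z points along the fingers, y is the line along which they close (so a half turn about z gives the same grasp; the last joint's range is limited). The gripper opens to 85 mm and grips with 20 to 120 N. Pads are 22 mm wide; open, the fingers measure 114 mm over their backs; the gripper's body (76 mm by 85 mm) begins 54 mm behind the grasp point. The pads swing forward as they close: fully open they stand 13 mm farther back than shut.
Start: joints at [1.209, 0.326, -0.193, 1.052, 0, 1.437], TCP at [0.124, 0.536, 0.231] pointing down, gripper open.
Joint ranges: [-2.65, 2.65], [-0.97, 1.79], [-1.3, 1.35], [-1.93, 2.1], [-1.47, 1.37], [-3.14, 3.14]. Speed limits (rad/s): [2.57, 2.57, 3.14, 3.14, 3.14, 3.14].

## Interface

Orientations are given as a rotation vector (axis times angle).
In Python, from cell import * gives the robot as it stands. Calls block until the motion is done:
- movep(position, orientation): joint-space move of the TCP to a pose.
- move_l(position, velocity=0.15, rot=None, until_force=None): straight line of the TCP; rot=None keeps the orientation; velocity is the mean speed in m/s. With until_force (N) it stops when the force on the tool has changed by that much, and returns True; else False.
- set_joints(angles): joint-space move.
- let_go() and grab(newtons=None): open the fingers fully, or close them until they stop; newtons is the grip in N (None keeps the last).
- sleep(seconds).
- ik(position, orientation): joint angles nearest the present ones, or None.
- get_state(): the state.
- grab_frame(name): name is "scene" or "top" or "wrist"; returns a dict with "img" (420x560x3 uint8, red, green, blue), "fx", "fy", "cx", "cy" (pixels), "cam_to_world" (4x4, takes a point from camera to world coordinates); the wrist camera has in their place "T_tool_cam" (4x4, takes a point from camera to tool coordinates, whose origin is the TCP and whose axes are the flange's). Camera axes: x right, y down, z forward; pixel columns grow to the right and rows downward; lengths in m; the calibration is good to about 2 mm. A picture is of the moment at which its call begins: read the wrist's pose just before it. There is no depth.
A pose or a line that the arm cannot do raises MotionError and nothing moves.
- sign_off(): hands the job in; it is judged then, once.
Trained networks look in the newest picture that a camera, given by its name, has taken for a name from the list of things; names that differ only in an ending like _2 or _b are one class to them, and where a whole thing is asked for, a point or a joint stands for the part that bears it (a point fixed in the world has none). Each returns a list of dicts, best first, with "score" (0 to 1); they miss things now and then, are a little off and sometimes report something else, mostly with a low value. They report only what shows in the picture. A call takes as long as a camera call.
- spot_in(camera, name): "centre" ([column, row] in pixels, amid what is visible of it).
- silhouettes(camera, name): "mask" (420x560 bool, what is visible of it) and "centre" ([column, row] in pixels, amid what is visible of it).
- tip_of(camera, name): "centre" ([column, row] in pixels: a listed point, or the origin of a listed thing).
The state is a dict: "clock": time; "q": joint angles; "joint_velocities": joint speeds; "tau": joint torques, N m; "position": TCP position; "eef_rot": TCP orientation; "contact_force": force on the tool from outside, world axes, zero at the start; "wrist_torque": the same for the moment, N m; "finger_gap": opening from 0.0 (shut) to 1.0 (fully open); "grasp_force": force on a finger pad.
Only numpy, scipy, OpenCV 4.12 (cv2) and the standard library are available. Lean on these libraries where they do the work, as an engineer would, in place of code of your own. Each camera call takes 0.05 s, during which the arm holds its last target. There are 200 camera calls.

## Task

Portion out a batch of glass rods with the counting feeder: first slide the blue tote squarely up against the foot under the catch tray, so that the tray's mouth is over it. With the tray's orange gate still shut, press the green step button, one full stroke at a time, until the white pointer on the drum stands at the red tab and no further; then swing the gate open by its bar so that all the counted rods roll into the tote, and shut it again. Turn the drum only with the button, keep off the red mark's ring, and leave the bottles and jars round about standing where they are.

Things in the scene. Friction and masses are not known exactly. Their poses are not given: they have to be found in the camera images.
- feeder: Counting feeder for glass rods, fixed on the table: plywood base, aluminium and clear cheeks up to z = 169 mm, |y| = 52 mm. Origin on the table under the drum's axis (which runs along its x at z = 118 mm); its dial side faces its own -x, +y is to the left seen from there, z up. The catch tray, 52 mm wide inside, slopes down to its mouth at y = -180 mm.
- foot_face (a point): Middle of the flat aluminium foot under the tray (62 mm wide, 12 to 48 mm above the table, feeder y = -149 mm): the face, turned to the feeder's -y, that the tote is slid up against. Axes as the feeder's.
- tray_mouth (a point): Middle of the floor edge at the mouth of the catch tray, 46 mm above the table; the tray's underside clears the 38 mm high tote. Rods drop off here, heading along the feeder's -y. Axes as the feeder's.
- tote_center (a point): Centre, half-way up, of the loose blue open tote: 96 (x) by 124 (y) by 38 mm high, 0.2 to 0.35 kg, floor 4 mm. Its end walls, centred at y = -58 and +58 mm, are 8 mm thick and can be pinched from above; side walls 4 mm. In place its axes lie as the feeder's and its +y end touches the foot, its centre 62 mm from the foot's face. It starts 45 to 105 mm short of the foot, somewhat aside and turned.
- button_top (a point): Centre of the top of the green step button (34 mm wide, highest part of the feeder, 197 mm above the table when up). It is pressed straight down and springs back.
- step_button (a joint): Travel of the step button in m: 0 up, 0.014 fully down (hard stop). The drum clicks to its next step at about 0.009; press to 0.011 or more, then let it come fully up (under 0.001) before the next stroke. It takes about 4.5 N at 0.03 m/s, 6.5 N at 0.07 m/s. A ratchet: each full stroke turns the drum one step on; it cannot go back.
- drum (a joint): Angle of the drum in rad, clockwise seen from the front; 0 at the start, a click every 0.6283 rad (10 steps a turn). Each step lets one rod roll into the tray; five rods lie in its first five pockets.
- mark (a joint): Angle of the mark ring with the red tab, in rad, same zero and direction as the drum; it clicks into 2, 3 or 4 steps (1.257, 1.885 or 2.513) within half a second of the start, and stays there (should it ever hang half-way between two steps, either of them counts). Pointer at the tab means drum = mark, so the number of strokes is mark / 0.6283.
- pointer (a point): Point 36.5 mm from the drum's axis, in line with the white pointer on the drum's black dial (54 mm wide, front of the feeder), just beyond the pointer's tip; at zero it points to the left seen from the front.
- mark_tab (a point): Point 36.5 mm from the drum's axis, in line with the red tab of the mark ring round the dial; it coincides with the pointer point when the count is reached. The white scale under it carries 1 to 5 pips for steps 1 to 5.
- rod_wheel: The drum itself with its dial: white ten-pocket wheel, 76 mm wide; turned only by the button, not to be touched.
- mark_ring: The wire ring with the red tab, 100 mm wide, not to be touched.
- gate (a joint): Angle of the tray's orange gate in rad: 0 shut (flap hanging down), up to 1.1 open. It turns about an axis along the feeder's x: opening swings the flap out along -y and the bar above the axis over along +y, towards the drum. It stays where it is left; about 2 to 3 N at the bar move it. Open by 0.7 or more lets the rods out within a second.
- gate_bar (a point): Middle of the orange lever bar on top of the gate: round bar 10 mm thick, 48 mm long along the feeder's x, 48 mm from the hinge axis, 124 mm above the table when shut. It can be pinched from above or pushed from either side.
- gate_hinge (a point): Middle of the gate's hinge axis, fixed on the feeder, 77 mm above the table. Axes as the feeder's.
- rod_1_center (a point): Centre of amber glass rod 1 (14 mm thick, 44 mm long along its x, 17 g), the first to come out of the drum.
- rod_2_center (a point): Centre of amber glass rod 2 (14 mm thick, 44 mm long along its x, 17 g), the second to come out of the drum.
- rod_3_center (a point): Centre of amber glass rod 3 (14 mm thick, 44 mm long along its x, 17 g), the third to come out of the drum.
- rod_4_center (a point): Centre of amber glass rod 4 (14 mm thick, 44 mm long along its x, 17 g), the fourth to come out of the drum.
- rod_5_center (a point): Centre of amber glass rod 5 (14 mm thick, 44 mm long along its x, 17 g), the fifth to come out of the drum.
- stopper_flask: Bystander: small round clear-glass bottle with a ground stopper, 47 mm wide, 81 mm tall; origin under its centre.
- lidded_jar: Bystander: clear jar with a paint-spotted white lid, 63 mm wide, 72 mm tall; origin under its centre.
- small_jar: Bystander: white jar with a white lid, 56 mm wide, 66 mm tall; origin under its centre.
- glass_muller: Bystander: pale glass muller with a knob on top, 60 mm wide, 81 mm tall; origin under its centre.

How it is judged:
By the outcome, as a careful person would: the job done as asked, in the order asked, and still so for the second after the job is handed in, with the robot touching nothing.
It also fails if it takes over 58 s, if anything falls off the work surface, if the arm or the gripper's body presses on something with over 40 N, if the wrist force passes 120 N, or if a joint passes its speed limit or range.

## Working session

There is one attempt and no reset: what is moved stays moved. The work goes in short steps, each a Python script; the robot and the scene stay as the last script left them, time stands still between calls to the robot, and variables do not carry over. Pictures are saved under pics/ and viewed, at most 10 in all, crops included, and the job is handed in when it is done.

```bash
mkdir -p pics; ls; cat > h.py <<'E'
from cell import *
import numpy as np, cv2
from scipy.spatial.transform import Rotation as R
def cam(name):
    s=get_state(); f=grab_frame(name)
    if 'cam_to_world' in f: T=np.array(f['cam_to_world'])
    else:
        T=np.eye(4); T[:3,:3]=R.from_rotvec(s['eef_rot']).as_matrix(); T[:3,3]=s['position']; T=T@np.array(f['T_tool_cam'])
    return f,T
def onz(f,T,px,z):
    d=T[:3,:3]@np.array([(px[0]-f['cx'])/f['fx'],(px[1]-f['cy'])/f['fy'],1.]); 
    return T[:3,3]+d*(z-T[2,3])/d[2]
def tri(obs):
    A=np.zeros((3,3));b=np.zeros(3)
    for f,T,px in obs:
        d=T[:3,:3]@np.array([(px[0]-f['cx'])/f['fx'],(px[1]-f['cy'])/f['fy'],1.]);d/=np.linalg.norm(d)
        P=np.eye(3)-np.outer(d,d);A+=P;b+=P@T[:3,3]
    return np.linalg.solve(A,b)
def save(f,n): cv2.imwrite('pics/'+n,np.array(f['img'])[:,:,::-1])
E
python3 - <<'E'
from h import *
print(get_state())
sleep(0.5)
F={}
for c in ('scene','top'):
    f,T=cam(c); save(f,c+'0.png'); F[c]=(f,T); print(c,T[:3,3].round(3))
Z=dict(feeder=0,foot_face=.03,tray_mouth=.046,tote_center=.019,button_top=.197,gate_bar=.124,gate_hinge=.077,pointer=None,mark_tab=None,stopper_flask=0,lidded_jar=0,small_jar=0,glass_muller=0)
for n,z in Z.items():
    o=[]
    for c in F:
        r=tip_of(c,n)
        if r:
            px=r[0]['centre']; o.append((*F[c],px)); print(n,c,round(r[0]['score'],2),np.round(px,1), None if z is None else onz(*F[c],px,z).round(4))
    if len(o)==2: print('   tri',tri(o).round(4))
E
```

```text
pics
{'clock': 0.0, 'q': array([ 1.20878294e+00,  3.26932974e-01, -1.93631780e-01,  1.05200507e+00,
        1.38495151e-05,  1.43663114e+00]), 'joint_velocities': array([ 0.00077721,  0.00183977, -0.0024232 , -0.00042946,  0.00023993,
        0.00111168]), 'tau': array([-2.91431679e-04, -4.43407023e+01,  2.62439239e+01,  1.54882326e-02,
       -3.62927130e-04, -1.20146393e-05]), 'position': array([0.12398347, 0.53521832, 0.23048961]), 'eef_rot': array([-3.57078298e-01, -3.12078065e+00,  2.69477768e-03]), 'contact_force': array([-0.06467025,  0.74184211, -0.67994909]), 'wrist_torque': array([-0.00953884, -0.00424176, -0.00355911]), 'grasp_force': 0.0, 'finger_gap': 1.0028822492199831}
scene [ 0.071 -0.241  0.773]
top [0.404 0.045 1.282]
feeder scene 0.59 [263.7 236.7] [0.6123 0.0967 0.    ]
feeder top 0.74 [256.7 191.4] [0.6169 0.1036 0.    ]
   tri [ 0.6197  0.1031 -0.012 ]
foot_face scene 0.59 [308.9 265.5] [ 0.5743 -0.0432  0.03  ]
foot_face top 0.84 [316.2 210.9] [ 0.5669 -0.0459  0.03  ]
   tri [ 0.5658 -0.0457  0.0418]
tray_mouth scene 0.56 [318.4 270.4] [ 0.5628 -0.0705  0.046 
[... 719 characters left out ...]
ene 0.73 [255.9 201.5] None
mark_tab top 0.54 [256.2 198.4] None
   tri [0.5769 0.0959 0.1521]
stopper_flask scene 0.64 [235.3 310.3] [0.4128 0.0421 0.    ]
stopper_flask top 0.81 [276.5 275.4] [0.4066 0.048  0.    ]
   tri [0.4093 0.0447 0.0018]
lidded_jar scene 0.81 [337.6 231.5] [ 0.7212 -0.0477  0.    ]
lidded_jar top 0.61 [321.  156.9] [ 0.7105 -0.0582  0.    ]
   tri [ 0.7043 -0.0547  0.0217]
small_jar scene 0.61 [172.  233.4] [0.504  0.2906 0.    ]
small_jar top 0.93 [183.8 234.4] [0.5029 0.2834 0.    ]
   tri [0.5008 0.2833 0.0084]
glass_muller scene 0.55 [204.5 262.6] [0.4762 0.171  0.    ]
glass_muller top 0.7 [332.6 207.7] [ 0.58   -0.0894  0.    ]
   tri [ 0.451  -0.0055  0.2443]
```

View pics/scene0.png

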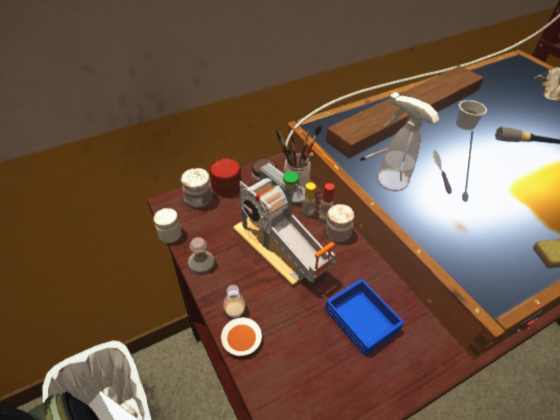

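View pics/top0.png

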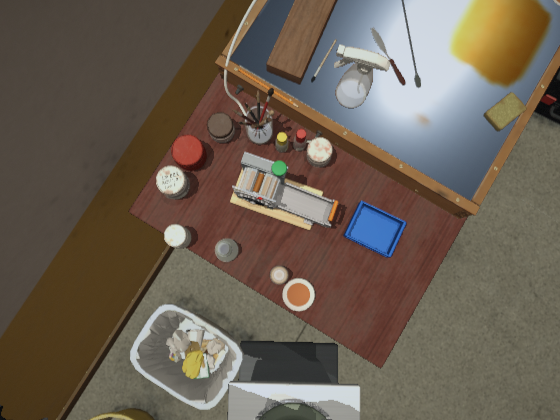

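The scene shows the feeder (dial towards the image's lower left at about (250,208) in scene), the orange gate bar at (325,250) and the tote at (363,315). The mark is too small to read, so I'll look closer with the wrist camera.

```bash
cat >> h.py <<'E'
def rotdown(yaw, tilt=None):
    # tool z down, tool y along direction yaw (world)
    y=np.array([np.cos(yaw),np.sin(yaw),0]); z=np.array([0,0,-1.]); x=np.cross(y,z)
    return R.from_matrix(np.c_[x,y,z]).as_rotvec()
def best(p,yaw):
    c=[(abs(q[5]),rotdown(a)) for a in (yaw,yaw+np.pi) if (q:=ik(p,rotdown(a))) is not None]
    return min(c,key=lambda t:t[0])[1] if c else None
E
python3 - <<'E'
from h import *
yf=np.arctan2(.18,.06)
print(get_state()['q'].round(2))
f=grab_frame('wrist'); print(np.array(f['T_tool_cam']).round(3),f['fx'],f['cx'],f['cy'])
p=[0.53,-0.13,0.36]
for a in (yf,yf+np.pi):
    q=ik(p,rotdown(a)); print(a,q)
# dial views
Tt=np.array(f['T_tool_cam'])
xf=np.array([np.sin(yf),-np.cos(yf),0]); dial=np.array([.617,.1036,.118])-xf*.04
for dist in (.22,.28):
  for el in (30,45,60):
    d=xf*np.cos(np.radians(el))-np.array([0,0,np.sin(np.radians(el))])
    campos=dial-d*dist
    for roll in range(0,360,30):
        r0=np.cross(d,[0,0,1]); r0/=np.linalg.norm(r0)
        M=np.c_[r0,np.cross(d,r0),d]@R.from_euler('z',roll,degrees=True).as_matrix()
        C=np.eye(4);C[:3,:3]=M;C[:3,3]=campos
        W=C@np.linalg.inv(Tt)
        q=ik(W[:3,3],R.from_matrix(W[:3,:3]).as_rotvec())
        if q is not None: print(dist,el,roll,W[:3,3].round(3),np.round(q,2))
E
```

```text
[ 1.21  0.33 -0.19  1.05  0.    1.44]
[[ 0.001 -0.959 -0.282  0.072]
 [ 1.     0.     0.001  0.001]
 [-0.001 -0.282  0.959 -0.143]
 [ 0.     0.     0.     1.   ]] 370.7678593374929 283.32984765970065 209.57182757113563
1.2490457723982544 [-0.37581655  0.26943072  0.05468693  1.35605253  0.         -0.05406599]
4.3906384259880475 [-0.37581655  0.26943072  0.05468693  1.35605253  0.          3.08752666]
0.22 30 30 [0.521 0.152 0.129] [ 0.64  0.78 -1.17 -1.4  -1.04 -2.18]
0.22 30 60 [0.529 0.16  0.138] [ 0.65  0.57 -1.   -0.71 -1.08 -1.41]
0.22 30 90 [0.537 0.161 0.151] [ 0.62  0.45 -0.86 -0.24 -0.99 -0.74]
0.22 30 120 [0.543 0.154 0.163] [ 0.55  0.34 -0.81 -0.05 -0.83 -0.25]
0.22 30 150 [0.544 0.142 0.172] [ 0.45  0.23 -0.85 -0.05 -0.64  0.14]
0.22 30 180 [0.541 0.127 0.174] [ 0.33  0.14 -0.96 -0.18 -0.43  0.5 ]
0.22 30 210 [0.534 0.115 0.17 ] [ 0.21  0.1  -1.12 -0.43 -0.24  0.88]
0.22 45 0 [0.518 0.138 0.142] [ 0.48  0.46 -1.24 -1.03 -0.68 -2.68]
0.22 45 30 [0.526 0.151 0.145] [ 0.56  0.4  -1.05 -0.59 -0.84 -2.  ]
0.22 45 60 [0.536 0.158 0.153] [ 0.57  0.37 -0.84 -0.12 -0.86 -1.32]
0.
[... 2638 characters left out ...]
1]
0.28 60 60 [0.518 0.164 0.218] [ 0.51  0.21 -0.61  0.46 -0.66 -1.29]
0.28 60 90 [0.531 0.163 0.225] [ 0.46  0.27 -0.44  0.7  -0.57 -0.76]
0.28 60 120 [0.541 0.154 0.232] [ 0.37  0.28 -0.33  0.82 -0.43 -0.32]
0.28 60 150 [0.546 0.141 0.237] [ 0.27  0.25 -0.32  0.85 -0.27  0.08]
0.28 60 180 [0.544 0.126 0.239] [ 0.16  0.19 -0.39  0.78 -0.11  0.47]
0.28 60 210 [0.536 0.114 0.236] [ 0.06  0.1  -0.53  0.64  0.03  0.87]
0.28 60 240 [0.523 0.108 0.231] [-0.   -0.   -0.71  0.43  0.12  1.33]
0.28 60 270 [0.51  0.109 0.224] [-0.   -0.09 -0.9   0.18  0.12  1.85]
0.28 60 300 [0.5   0.117 0.216] [ 0.1  -0.12 -1.04 -0.06 -0.02  2.44]
0.28 60 330 [0.496 0.13  0.211] [ 0.27 -0.07 -1.08 -0.19 -0.27  3.07]
```

```bash
python3 - <<'E'
from h import *
yf=np.arctan2(.18,.06)
f=grab_frame('wrist');Tt=np.array(f['T_tool_cam'])
xf=np.array([np.sin(yf),-np.cos(yf),0]); dial=np.array([.617,.1036,.118])-xf*.04
el=np.radians(45);d=xf*np.cos(el)-np.array([0,0,np.sin(el)])
r0=np.cross(d,[0,0,1]); r0/=np.linalg.norm(r0)
C=np.eye(4);C[:3,:3]=np.c_[r0,np.cross(d,r0),d]@np.diag([-1,-1,1]);C[:3,3]=dial-d*.28
W=C@np.linalg.inv(Tt)
movep(W[:3,3],R.from_matrix(W[:3,:3]).as_rotvec())
f,T=cam('wrist'); cv2.imwrite('pics/dial.png',np.ascontiguousarray(np.array(f['img'])[::-1,::-1,::-1]))
np.savez('dial.npz',T=T,K=[f['fx'],f['fy'],f['cx'],f['cy']])
for n in ('pointer','mark_tab','button_top','feeder'):
    r=tip_of('wrist',n)
    if r: print(n,[(round(x['score'],2),np.round(x['centre'],1)) for x in r[:2]])
movep([0.53,-0.13,0.36],best([0.53,-0.13,0.36],yf))
f,T=cam('wrist'); save(f,'tote.png'); np.savez('tote.npz',T=T,K=[f['fx'],f['fy'],f['cx'],f['cy']])
Z=dict(feeder=0,foot_face=.03,tray_mouth=.046,tote_center=.019,button_top=.197,gate_bar=.124,gate_hinge=.077)
for n,z in Z.items():
    r=tip_of('wrist',n)
    if r: print(n,round(r[0]['score'],2),np.round(r[0]['centre'],1),onz(f,T,r[0]['centre'],z).round(4))
m=silhouettes('wrist','tote_center')
if m:
    ys,xs=np.nonzero(m[0]['mask']); print(len(xs),xs.min(),xs.max(),ys.min(),ys.max())
    # outer rim (z=.038) rect fit
    c=cv2.convexHull(np.c_[xs,ys].astype(np.float32))[:,0]
    P=np.array([onz(f,T,p,.038)[:2] for p in c])
    print(cv2.minAreaRect((P*1000).astype(np.float32)))
print(get_state()['clock'])
E
```

```text
pointer [(0.91, array([317.7, 210.3]))]
mark_tab [(0.86, array([256.3, 245.8]))]
button_top [(0.8, array([226.2, 357.7]))]
feeder [(0.97, array([277.1, 158.1]))]
feeder 0.95 [458.3 160.9] [0.6113 0.0964 0.    ]
foot_face 0.59 [351.7 165.4] [ 0.5651 -0.0465  0.03  ]
tray_mouth 0.93 [330.6 169.5] [ 0.5583 -0.0748  0.046 ]
tote_center 0.72 [240.3 171.1] [ 0.5285 -0.1865  0.019 ]
button_top 0.77 [515.4 247.1] [0.6444 0.0508 0.197 ]
gate_bar 0.77 [344.2 185.8] [ 0.5628 -0.0713  0.124 ]
gate_hinge 0.75 [338.8 172.7] [ 0.5583 -0.0688  0.077 ]
20458 325 559 128 259
((621.46728515625, 73.86370849609375), (341.85040283203125, 159.37979125976562), 53.92881393432617)
5.85
```

View pics/dial.png

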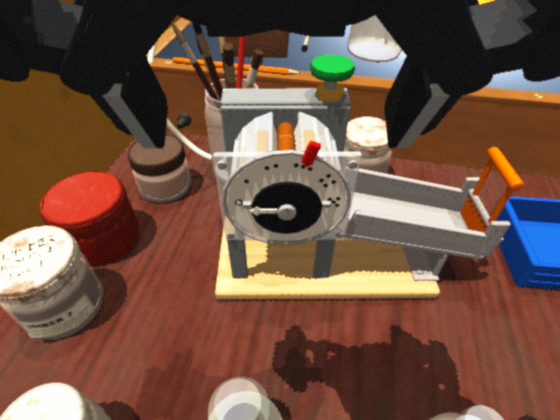

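View pics/tote.png

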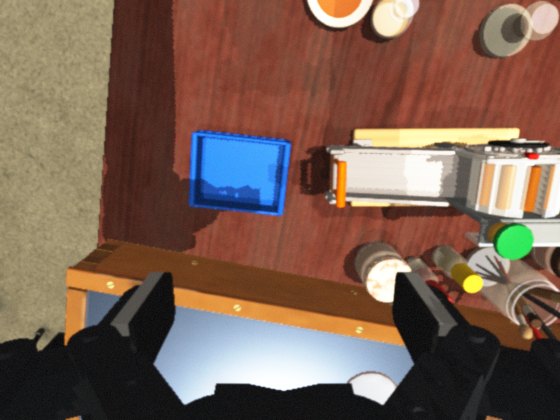

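The tab sits just right of top on the dial: flipped picture, centre (287,210), tab point (303,173), pointer (241,209). That is 108°, so 3 strokes. The tote is clearly visible at (240,172) in the wrist view. Next I fit the poses.

```bash
cat >> h.py <<'E'
from scipy.optimize import least_squares
def proj(K,T,P):
    p=(np.atleast_2d(P)-T[:3,3])@T[:3,:3]; return np.c_[K[0]*p[:,0]/p[:,2]+K[2],K[1]*p[:,1]/p[:,2]+K[3]]
def fr(v,P):
    c,s=np.cos(v[2]),np.sin(v[2]); P=np.atleast_2d(P); return np.c_[v[0]+c*P[:,0]-s*P[:,1],v[1]+s*P[:,0]+c*P[:,1],P[:,2]]
BOX=np.array([[x,y,z] for x in(-.048,.048) for y in(-.062,.062) for z in(0,.038)])
def fit_tote(img,K,T,v0,fn=None):
    hsv=cv2.cvtColor(np.ascontiguousarray(img),cv2.COLOR_RGB2HSV)
    m=cv2.inRange(hsv,(108,150,50),(128,255,255)); c0=proj(K,T,[*v0[:2],.019])[0]
    _,lab,st,cen=cv2.connectedComponentsWithStats(m)
    ok=[i for i in range(1,len(st)) if st[i,4]>100 and np.hypot(*(cen[i]-c0))<80]
    ys,xs=np.nonzero(np.isin(lab,ok)); H=np.c_[xs,ys].astype(float)
    a=np.linspace(0,2*np.pi,72,endpoint=False);D=np.c_[np.cos(a),np.sin(a)]
    s=(H@D.T).max(0)
    g=lambda v:(proj(K,T,fr(v,BOX))@D.T).max(0)-s
    r=least_squares(g,v0,loss='soft_l1',x_scale=[.01,.01,.1]); return r.x,np.abs(r.fun).mean(),len(xs)
E
python3 - <<'E'
from h import *
d=np.load('dial.npz');t=np.load('tote.npz')
img=cv2.imread('pics/tote.png')[:,:,::-1]
for y0 in (1.2,1.4): print('tote',fit_tote(img,t['K'],t['T'],[.5285,-.1865,y0]))
print(np.degrees(1.2))
# feeder: wrist observations, plus free bar y, button xy, dial x
def res(v):
    F=v[:3];by,hy,bx,bby,dx=v[3:]
    o=[(t,(0,0,0),(458.3,160.9)),(t,(0,-.149,.03),(351.7,165.4)),(t,(0,-.18,.046),(330.6,169.5)),(t,(0,by,.124),(344.2,185.8)),(t,(0,hy,.077),(338.8,172.7)),
       (t,(bx,bby,.197),(515.4,247.1)),(d,(0,0,0),(277.1,158.1)),(d,(bx,bby,.197),(226.2,357.7)),(d,(dx,.0365,.118),(317.7,210.3)),
       (d,(dx,.0365*np.cos(1.885),.118+.0365*np.sin(1.885)),(256.3,245.8))]
    return np.concatenate([proj(c['K'],c['T'],fr(F,p))[0]-px for c,p,px in o])
r=least_squares(res,[.611,.096,np.radians(72.4-90),-.19,-.19,.035,-.047,-.04],x_scale=.01)
print(r.x.round(4),np.degrees(r.x[2])); print(r.fun.reshape(-1,2).round(1).tolist())
F=r.x[:3]; 
for n,p in dict(foot=(0,-.149,.03),mouth=(0,-.18,.046),bar=(0,r.x[3],.124),btn=(r.x[5],r.x[6],.197),tote_goal=(0,-.211,.019)).items(): print(n,fr(F,p).round(4))
E
```

```text
tote (array([ 0.53137887, -0.18920088,  1.25042633]), np.float64(5.877574362151128), 3308)
tote (array([ 0.53155678, -0.18920621,  1.28730048]), np.float64(5.872583721075578), 3308)
68.75493541569878
[ 0.6135  0.0967 -0.3107 -0.1757 -0.1744  0.0426 -0.0351 -0.0379] -17.80255542250044
[[0.6, 1.4], [1.6, 1.8], [0.1, 0.1], [-0.0, -2.9], [0.0, 1.6], [-0.7, -0.9], [-1.8, -1.4], [0.6, 1.4], [2.2, -0.1], [-2.0, 0.5]]
foot [[ 0.568  -0.0451  0.03  ]]
mouth [[ 0.5585 -0.0746  0.046 ]]
bar [[ 0.5598 -0.0705  0.124 ]]
btn [[0.6433 0.0503 0.197 ]]
tote_goal [[ 0.549  -0.1042  0.019 ]]
```

```bash
sed -i 's/(108,150,50),(128,255,255)/(100,110,30),(130,255,255)/' h.py
python3 - <<'E'
from h import *
t=np.load('tote.npz'); img=cv2.imread('pics/tote.png')[:,:,::-1]
print(cv2.cvtColor(np.ascontiguousarray(img),cv2.COLOR_RGB2HSV)[[160,190,135,172],[240,230,230,288]])
for y0 in (-.2,-.4):
    v,e,n=fit_tote(img,t['K'],t['T'],[.5285,-.1865,y0]);print(v,np.degrees(v[2]),e,n)
print(proj(t['K'],t['T'],fr(v,BOX)).round(0).tolist())
F=[.6135,.0967,-.3107]; g=fr(F,(0,-.211,0))[0]; dlt=v[:2]-g[:2]; c,s=np.cos(F[2]),np.sin(F[2]); print('in feeder frame', dlt@[c,s],dlt@[-s,c])
E
```

```text
[[104 194 253]
 [110 205 179]
 [110 222 176]
 [153  93 107]]
[ 0.53033745 -0.18762875 -0.42828509] -24.538928263640823 1.4430738280138276 7507
[ 0.53033744 -0.18762874 -0.42828381] -24.538854840642035 1.4430740013935512 7507
[[198.0, 130.0], [191.0, 132.0], [290.0, 140.0], [291.0, 143.0], [195.0, 199.0], [188.0, 207.0], [283.0, 208.0], [283.0, 216.0]]
in feeder frame 0.007745736583042947 -0.08513991110527479
```

```bash
python3 - <<'E'
from h import *
F=[.6135,.0967,-.3107]; v=[.5303,-.1876,-.4283]
w=fr(v,(0,-.058,.012))[0]; ry=lambda yaw: best(w,yaw+np.pi/2)
up=w.copy(); up[2]=.11
movep(up,ry(v[2])); move_l(w,.12); grab(60); s=get_state(); print(s['finger_gap'],s['grasp_force'],s['contact_force'],s['position'])
pre=fr(F,(0,-.269-.010,.012))[0]
move_l(pre,.09,rot=ry(F[2])); print(get_state()['contact_force'].round(1))
go=fr(F,(0,-.269+.012,.012))[0]
print(move_l(go,.03,until_force=10)); s=get_state(); print(s['contact_force'].round(1), (s['position']-fr(F,(0,-.269,.012))[0]).round(4),s['clock'])
let_go(); p=s['position'].copy(); p[2]=.13; move_l(p,.25)
yf=F[2]+np.pi/2; V=[0.53,-0.13,0.36]; movep(V,best(V,yf))
f,T=cam('wrist'); save(f,'tote2.png'); K=[f['fx'],f['fy'],f['cx'],f['cy']]; np.savez('tote2.npz',T=T,K=K)
print(get_state()['clock'])
E
```

```text
0.08248737440834764 59.28863883018494 [-0.64048889  0.67768968  3.20632011] [ 0.50631958 -0.24065108  0.0122826 ]
[0.2 0.3 5.7]
True
[-1.7 -1.2  4.9] [-0.0004 -0.0011  0.0003] 9.9917
12.3167
```

View pics/tote2.png

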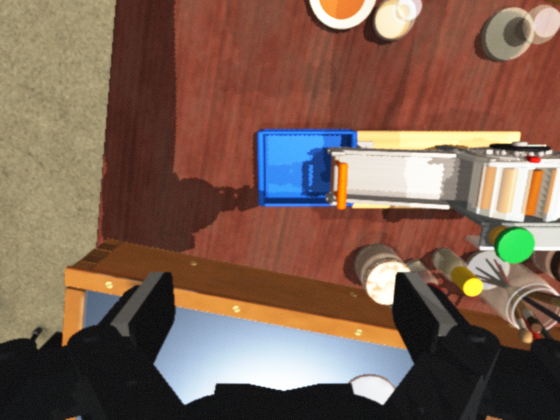

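The tote lies parallel to the base board with its end under the tray (tote left edge at column 260, long edge at rows 129–131). I'll give it a gentle push with shut fingers to make sure it is seated on the foot.

```bash
python3 - <<'E'
from h import *
F=[.6135,.0967,-.3107]; yf=F[2]+np.pi/2
a=fr(F,(0,-.330,.12))[0]; rot=best(a,yf)
movep(a,rot); grab(30)
a[2]=.022; move_l(a,.25)
hit=move_l(fr(F,(0,-.300,.022))[0],.05,until_force=5)
if not hit: hit=move_l(fr(F,(0,-.265,.022))[0],.025,until_force=9)
s=get_state(); c,sn=np.cos(F[2]),np.sin(F[2]); d=s['position'][:2]-F[:2]
print(hit,'tcp y_f',d@[-sn,c],s['contact_force'].round(1),s['clock'])
b=fr(F,(0,-.330,.022))[0]; move_l(b,.15); b[2]=.24; move_l(b,.3)
print(get_state()['clock'])
V=fr(F,(.0426,-.0351,.235))[0]; print(best(V,yf)); movep(V,best(V,yf))
f,T=cam('wrist'); save(f,'btn.png')
for n in ('button_top',):
    r=tip_of('wrist',n); print(n,[(round(x['score'],2),x['centre'],onz(f,T,x['centre'],.197)) for x in r[:2]], V)
f,T=cam('top'); r=tip_of('top','tote_center'); v,e,n=fit_tote(np.array(f['img']),[f['fx'],f['fy'],f['cx'],f['cy']],T,[.549,-.104,-.31]); print(v,e,n)
print(get_state()['clock'])
E
```

```text
True tcp y_f -0.2876959297851392 [-0.6 -2.6  1. ] 16.1
17.4083
[0.48608573 3.10375983 0.        ]
button_top [(0.94, [283.7, 240.8], array([0.6412867 , 0.05147758, 0.197     ])), (0.56, [103.3, 142.4], array([ 0.5665949 , -0.01564919,  0.197     ]))] [0.64332935 0.0502567  0.235     ]
[ 0.54620133 -0.10731131 -0.31384842] 1.5090054373251611 1524
18.75
```

View pics/btn.png

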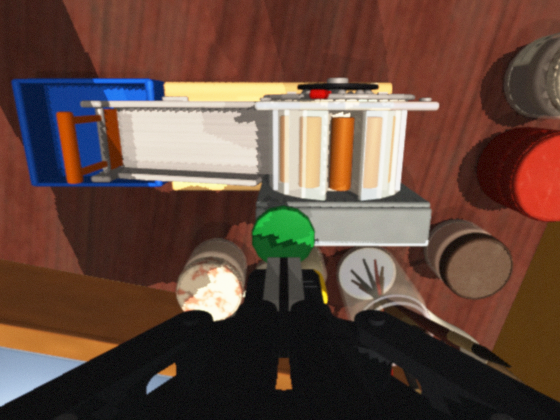

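```bash
python3 - <<'E'
from h import *
p=np.array([.6418,.0512,.200])
move_l(p,.12)
print('hit',move_l([*p[:2],.184],.02,until_force=3.5)); s=get_state(); print(s['position'].round(4),s['contact_force'].round(1))
move_l([*p[:2],.1843],.03); s=get_state(); print(s['position'].round(4),s['contact_force'].round(1))
move_l([*p[:2],.205],.04); sleep(.4)
f,T=cam('wrist'); save(f,'s1.png'); print(get_state()['contact_force'].round(1),get_state()['clock'])
E
```

```text
hit True
[0.6424 0.0511 0.1928] [ 0.5 -0.4  2.3]
[0.6416 0.0512 0.1839] [ 0.  -0.3  2.1]
[-0.2  0.1  0.8] 21.225
```

View pics/s1.png

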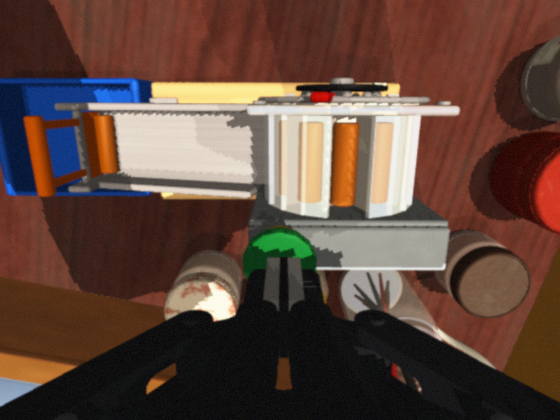

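```bash
cat >> h.py <<'E'
def pchk():
    F=[.6135,.0967,-.3107]
    for c in ('scene','top'):
        f,T=cam(c);K=[f['fx'],f['fy'],f['cx'],f['cy']]
        for n in ('pointer','mark_tab'):
            r=tip_of(c,n)
            if r: print(c,n,round(r[0]['score'],2),np.round(r[0]['centre'],1))
        print([proj(K,T,fr(F,(-.038,.0365*np.cos(a),.118+.0365*np.sin(a))))[0].round(1).tolist() for a in np.arange(5)*.6283])
        if c=='scene': cv2.imwrite('pics/pchk%.2f.png'%get_state()['clock'],cv2.resize(np.array(f['img'])[170:290,220:360,::-1],None,fx=4,fy=4,interpolation=2))
E
python3 -c "
from h import *
pchk()"; ls pics
```

```text
scene pointer 0.57 [244.  194.2]
scene mark_tab 0.64 [255.5 202.8]
[[240.1, 201.1], [241.7, 195.9], [246.8, 196.1], [253.6, 201.9], [259.2, 211.2]]
[[237.1, 194.7], [239.3, 194.2], [246.5, 195.9], [256.1, 199.2], [263.9, 202.7]]
btn.png
dial.png
pchk21.38.png
s1.png
scene0.png
top0.png
tote.png
tote2.png
```

Stroke 1 turned the drum one step, and the mark is at step 3 in this view too. Two more strokes.

```bash
python3 - <<'E'
from h import *
p=np.array([.6418,.0512])
for i in range(2):
    move_l([*p,.1843],.035); s=get_state(); print(s['position'].round(4),s['contact_force'].round(1))
    move_l([*p,.205],.045); sleep(.4); pchk()
f,T=cam('wrist'); r=spot_in('wrist','rod_1_center'); print([(round(x['score'],2),x['centre']) for x in r])
save(f,'s3.png'); print(get_state()['clock'])
E
```

```text
[0.6418 0.0512 0.1842] [0.7 0.  1.8]
scene mark_tab 0.62 [255.3 197.8]
[[240.1, 201.1], [241.7, 195.9], [246.8, 196.1], [253.6, 201.9], [259.2, 211.2]]
top pointer 0.33 [340.1 219.4]
[[237.1, 194.7], [239.3, 194.2], [246.5, 195.9], [256.1, 199.2], [263.9, 202.7]]
[0.6417 0.0512 0.1842] [ 0.5 -0.7  2. ]
scene pointer 0.65 [238.7 309.6]
scene mark_tab 0.75 [251.7 199.5]
[[240.1, 201.1], [241.7, 195.9], [246.8, 196.1], [253.6, 201.9], [259.2, 211.2]]
top pointer 0.68 [316.4 211.9]
[[237.1, 194.7], [239.3, 194.2], [246.5, 195.9], [256.1, 199.2], [263.9, 202.7]]
[(0.86, [105.2, 142.1]), (0.46, [53.7, 117.3])]
25.725
```

View pics/s3.png

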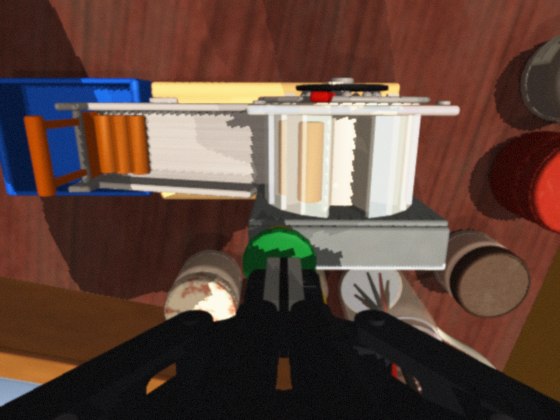

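Three rods lie at the gate (columns 102, 120, 138, row 143) and pocket 3 is empty, so the count is done. Now the gate.

```bash
python3 - <<'E'
from h import *
F=[.6135,.0967,-.3107]; yf=F[2]+np.pi/2; c,s=np.cos(F[2]),np.sin(F[2])
f,T=cam('wrist'); r=tip_of('wrist','gate_bar'); b=onz(f,T,r[0]['centre'],.124); d=b[:2]-F[:2]; print('bar1',r[0]['score'],r[0]['centre'],d@[c,s],d@[-s,c])
p=get_state()['position'].copy(); p[2]=.235; move_l(p,.2)
V=fr(F,(0,-.178,.235))[0]; movep(V,best(V,yf)); let_go()
f,T=cam('wrist'); save(f,'gate.png'); r=tip_of('wrist','gate_bar')
if r: b=onz(f,T,r[0]['centre'],.124); d=b[:2]-F[:2]; print('bar2',r[0]['score'],r[0]['centre'],d@[c,s],d@[-s,c])
r=silhouettes('wrist','gate_bar')
if r: ys,xs=np.nonzero(r[0]['mask']); print(r[0]['centre'],xs.min(),xs.max(),ys.min(),ys.max())
print(get_state()['clock'])
E
```

```text
bar1 0.83 [39.3, 157.0] 0.001535419676547441 -0.1802754307029507
bar2 0.88 [280.7, 210.3] 0.003036278215448225 -0.17823174640535822
[280.2, 205.7] 272 287 162 240
27.7083
```

View pics/gate.png

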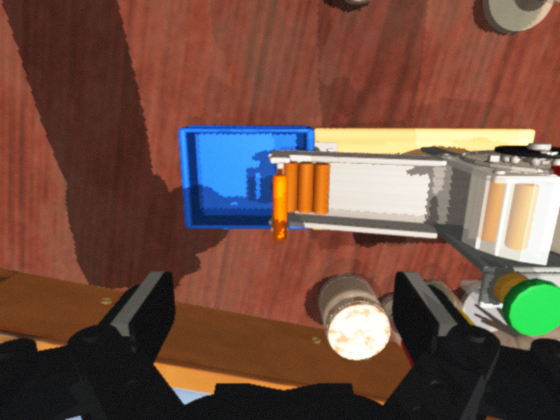

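The bar is at (280,205), upright, with three rods behind it. The tote is square under the mouth, so I'll pinch the bar and swing it.

```bash
python3 - <<'E'
from h import *
F=[.6135,.0967,-.3107]; by=-.1785; x=.002
P=lambda th,dy=0: fr(F,(x,by+dy+.0475*np.sin(th),.1095-.0475*(1-np.cos(th))))[0]
move_l(P(0),.12); grab(25); s=get_state(); print(s['finger_gap'],s['contact_force'].round(1))
for th in (.25,.5,.75,.95): move_l(P(th),.07); print(th,get_state()['contact_force'].round(1))
sleep(1.0)
f,T=cam('wrist'); save(f,'open.png')
for th in (.7,.45,.2,0): move_l(P(th),.07); print(th,get_state()['contact_force'].round(1))
print(move_l(P(0,-.006),.03,until_force=6)); s=get_state(); print(s['contact_force'].round(1),s['position'],P(0))
let_go(); q=s['position'].copy(); q[2]=.24; move_l(q,.2)
f,T=cam('wrist'); save(f,'end.png')
print(get_state()['clock'])
a=cv2.imread('pics/open.png');b=cv2.imread('pics/end.png');cv2.imwrite('pics/oe.png',np.hstack([cv2.resize(a,(400,300)),cv2.resize(b,(400,300))]))
E
```

```text
0.10293258996885936 [-0.8 -1.5  1.5]
0.25 [-0.4 -3.   0.3]
0.5 [ 2.1 -3.5 -4.2]
0.75 [ 1.2 -4.8 -3. ]
0.95 [ 2.2 -5.6 -2.6]
0.7 [ 1.8 -0.6  0.2]
0.45 [1.7 4.4 6.2]
0.2 [0.9 7.1 8.8]
0 [-0.7  5.  11. ]
True
[1.2 0.7 4.2] [ 0.56051684 -0.07620095  0.11129872] [ 0.56083229 -0.07386483  0.1095    ]
34.95
```

View pics/oe.png

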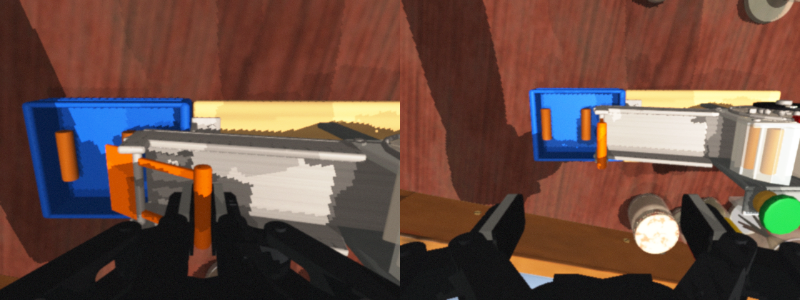

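The tray is empty, the gate is back up (bar at its earlier place, column about 281) and two rods show in the tote. The third should be hidden under the tray mouth, so I'll check from an oblique view by detection.

```bash
python3 - <<'E'
from h import *
F=[.6135,.0967,-.3107]; c,s=np.cos(F[2]),np.sin(F[2])
def loc(P): d=P[:2]-F[:2]; return np.round([d@[c,s],d@[-s,c],P[2]],4)
def look(cn):
    f,T=cam(cn);K=[f['fx'],f['fy'],f['cx'],f['cy']]
    r=tip_of(cn,'gate_bar'); 
    if r: print(cn,'bar',round(r[0]['score'],2),loc(onz(f,T,r[0]['centre'],.124)))
    for x in tip_of(cn,'rod_1_center'): print(cn,'rod',round(x['score'],2),np.round(x['centre']),loc(onz(f,T,x['centre'],.011)),'if in tray',loc(onz(f,T,x['centre'],.058)))
    print(cn,'tote',*[loc(np.r_[v[:2],0]) if i==0 else v for i,v in enumerate([fit_tote(np.array(f['img']),K,T,[.549,-.104,-.31])[0]])])
    return f,T
look('wrist')
f=grab_frame('wrist');Tt=np.array(f['T_tool_cam'])
tgt=fr(F,(0,-.19,.03))[0]; ydir=np.array([-s,c,0])
done=False
for el in (30,38,46,55):
  for dist in (.3,.26):
    e=np.radians(el);d=ydir*np.cos(e)-np.array([0,0,np.sin(e)])
    r0=np.cross(d,[0,0,1]);r0/=np.linalg.norm(r0)
    for roll in (90,180,60,120,150,45,0,270):
        C=np.eye(4);C[:3,:3]=np.c_[r0,np.cross(d,r0),d]@R.from_euler('z',roll,degrees=True).as_matrix();C[:3,3]=tgt-d*dist
        W=C@np.linalg.inv(Tt)
        # keep TCP and tips clear
        if W[2,3]<.16 : continue
        rv=R.from_matrix(W[:3,:3]).as_rotvec()
        if ik(W[:3,3],rv) is None: continue
        print(el,dist,roll,W[:3,3].round(3),loc(W[:3,3]))
        try: movep(W[:3,3],rv); done=True
        except MotionError as x: print(x); continue
        break
    if done: break
  if done: break
f,T=look('wrist'); save(f,'obl.png'); np.savez('obl.npz',T=T,K=[f['fx'],f['fy'],f['cx'],f['cy']])
look('scene'); print(get_state()['clock'],get_state()['contact_force'].round(1))
E
```

```text
wrist bar 0.95 [ 0.003  -0.1787  0.124 ]
wrist rod 0.77 [259. 175.] [ 0.0018 -0.2023  0.011 ] if in tray [-0.0074 -0.1995  0.058 ]
wrist tote [-2.000e-04 -2.106e-01  0.000e+00]
55 0.3 180 [ 0.539 -0.14   0.164] [ 0.0016 -0.2482  0.1636]
wrist bar 0.79 [ 0.0012 -0.1758  0.124 ]
wrist rod 0.89 [284. 182.] [ 0.0009 -0.2018  0.011 ] if in tray [ 0.001  -0.2299  0.058 ]
wrist tote [-0.0005 -0.2086  0.    ]
scene rod 0.62 [323. 287.] [-0.0007 -0.1964  0.011 ] if in tray [-0.0262 -0.2143  0.058 ]
scene tote [ 0.0022 -0.2114  0.    ]
37.0917 [-0.8 -0.1 -0.1]
```

```bash
python3 - <<'E'
import numpy as np,cv2
from h import onz,proj,fr
F=[.6135,.0967,-.3107]; c,s=np.cos(F[2]),np.sin(F[2])
o=np.load('obl.npz');K=o['K'];T=o['T'];f=dict(fx=K[0],fy=K[1],cx=K[2],cy=K[3])
img=cv2.imread('pics/obl.png');hsv=cv2.cvtColor(img,cv2.COLOR_BGR2HSV)
m=cv2.inRange(hsv,(5,170,70),(20,255,255))
n,l,st,ce=cv2.connectedComponentsWithStats(m)
for i in range(1,n):
    if st[i,4]>40:
        P=onz(f,T,ce[i],.011);d=P[:2]-F[:2];print(st[i].tolist(),ce[i].round(),np.round([d@[c,s],d@[-s,c]],3),img[l==i].mean(0).round())
for nm,p in dict(mouth=(0,-.18,.046),hinge=(0,-.178,.077),bar=(0,-.178,.124),foot0=(0,-.149,.012)).items(): print(nm,proj(K,T,fr(F,p))[0].round())
# coarse map of the tote/mouth area
y0,x0=110,200
H=hsv
sym=np.where(m>0,'O',np.where((H[...,0]>100)&(H[...,0]<130)&(H[...,1]>110),'b',np.where(H[...,1]<60,'w','.')))
for r in range(40,330,6): print(r,''.join(sym[r,150:420:4]))
E
```

```text
[0, 0, 98, 352, 28130] [ 42. 175.] [ 0.199 -0.209] [ 34.  70. 120.]
[256, 123, 57, 4, 216] [283. 125.] [ 0.001 -0.252] [ 55. 132. 231.]
[258, 176, 53, 15, 772] [284. 183.] [ 0.001 -0.201] [ 32.  99. 188.]
[487, 186, 67, 51, 2482] [520. 211.] [-0.206 -0.173] [ 52. 125. 235.]
[260, 214, 49, 13, 600] [284. 220.] [ 0.    -0.163] [ 30.  95. 181.]
[251, 231, 67, 21, 1318] [284. 241.] [ 0.001 -0.138] [  8.  55. 135.]
[245, 257, 79, 59, 1234] [285. 296.] [-0.001 -0.064] [  9.  85. 178.]
[472, 257, 88, 94, 4330] [531. 305.] [-0.263 -0.051] [ 25.  77. 120.]
mouth [285. 229.]
hinge [285. 258.]
bar [285. 310.]
foot0 [285. 233.]
40 ....................................................................
46 ....O...............................................................
52 ......................................O.............................
58 ....................................................................
64 ....................................................................
70 ....................................................................
76 .........................................
[... 2390 characters left out ...]
w.OwwwwwwwwwwwwO.www..........O......wwwww.
280 wwwwww................w.ww.OwwwwwwwwwwwwOOww...................wwwww
286 ww..w...................wwOOwwwwwwwwwwwwOOww..................wwwwww
292 www.ww..................wwOOwwwwwwwwwwwwOOww.............O....wwwwww
298 .wwwww..................wwOOwwwwwwwwwwwwOOww.................wwwwwww
304 w.wwww...................OOOOOOOOOOOOOOOOOOO.................wwwwwww
310 w.wwww..................OOOOOOOOOOOOOOOOOOOO.................wwwwwww
316 wwwwwww.....O................................................www.www
322 wwwwww..................wwwwwwwwwwwwwwwwwwww..................wwwww.
328 wwwwww..................wwwwwwwwwwwwwwwwwwww....................www.
```

All three rods are in the tote (feeder y = −252, −201 and −163 mm). The tray is empty, the gate flap and bar are at their shut projections, and the tote centre is at −210.6 mm against a goal of −211. The robot is clear of everything.

```bash
python3 -c "
from cell import *
print(sign_off())"
```

```text
the job is handed in; nothing more can be done
None
```

I've handed the job in at about 37 s: the tote is against the foot, three strokes brought the pointer to the red tab, all three counted rods are in the tote, and the gate is shut again.

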